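Jack up the microscope for a new foot and hold it

TASK

The worn levelling foot (a steel disc with a stem) stands where the jack must go: drop it into the open reject box. Then stand the lever jack flat on the bench with its saddle centred under the ring-marked lift lug of the microscope and pump its handle twice: one full stroke down, let it come all the way up again, then press it fully down and finish while still holding it down, so that the microscope stays lifted on the jack. Leave everything else on the bench where it is, and do not lift or shove the microscope with the robot itself.

Things in the scene. Friction and masses are not known exactly. Their poses are not given: they have to be found in the camera images.
- foot: The worn levelling foot, loose, about 90 g, plain steel, standing upright in front of the lift lug: a round disc 38 mm across and 10 mm high with an upright stem 16 mm in diameter that runs up to 50 mm above its underside. Origin: centre of the underside; z along the stem. Grip the stem.
- reject_box: Fixed grey open plastic box, 160 mm (its x) by 110 mm (its y), 65 mm high, walls and floor 4 to 5 mm, open at the top. Origin: centre of its underside, on the bench.
- jack: Loose lever jack, about 0.8 kg: flat base x -117 to +105 mm, 64 mm wide, 8 mm thick. Origin: on the underside, on the middle line; +x points from handle end to saddle end, z up. Two grey cheek plates, 44 mm wide over their outer faces, x -28 to +52 mm, top at z 58 mm: carry it by pinching these across y; the handle swings in the gap between them. Saddle centre at x +80 mm, y 0.
- jack_grip (a point): A good place to carry the jack: the point between its cheek plates at x = +5, y = 0, z = 40 mm of the jack's frame, 75 mm behind the saddle; axes as the jack's.
- saddle_top (a point): Centre of the top face of the jack's round saddle (36 mm across), 58 mm above the bench when the handle is up; the saddle then rises straight up by 20 mm in a full stroke, 5 mm per 0.1 rad of handle.
- handle_pad (a point): Centre of the upper face of the black rubber pad (44 mm long, 28 mm wide, 14 mm thick) at the free end of the jack's handle; press it from above. In the jack's frame x = -86, z = 97 mm with the handle up and x = -100, z = 43 mm fully down, so over the stroke it goes 54 mm down and 14 mm away from the saddle.
- jack_handle (a joint): Angle of the jack's handle: 0 = up (sloping up by 0.40 rad towards its free end), 0.40 = fully down against its stop (level). A spring pushes it back up whenever it is let go. Pressing at the pad takes 2 to 5 N while the saddle is free and about 6 to 12 N with the microscope on it.
- lift_pad (a point): Centre of the underside of the round pad (28 mm across) beneath the microscope's lift lug, 66 mm above the bench while the microscope is down (8 mm above the lowered saddle). The lug is a steel tab 44 mm wide, top at 84 mm, ending 21 mm beyond this point; a raised ring 28 mm across on its top (90 mm high) marks the point from above. A full jack stroke lifts it by about 12 mm.
- stand: The microscope (about 4 kg, hinged along the sole plate's far edge; white base 250 x 200 mm, 0.44 m high) on its fixed sole plate. Origin: at bench level; own -x points out along the lift lug, lift pad at x = -172 mm, y = 0. White base's face at x = -130 mm, its underside 20 mm above the bench; sole plate (10 mm thick) from x = -110 mm. The jack goes in from the -x side, saddle end first: jack +x along stand +x.
- bottle: Bystander: amber bottle, 44 mm across, 110 mm high. Origin: centre of the underside.
- dish: Bystander: shallow glass dish, 90 mm across, 16 mm high. Origin: centre of the underside.
- slide_box: Bystander: white slide box, 85 x 100 x 32 mm. Origin: centre of the underside.
- driver: Bystander: screwdriver lying on the bench, 160 mm long along its x.
- jar: Bystander: glass jar with black cap, 52 mm across, 60 mm high. Origin: centre of the underside.
- objective: Bystander: steel objective barrel standing upright, 28 mm across, 45 mm high. Origin: centre of the underside.
Mind the look-alikes: they are no part of the job. What is shaped like the foot but red or turquoise is not meant.

How it is judged:
By the outcome, as a careful person would: the job done as asked, in the order asked, and still so for the second after the job is handed in, while the arm keeps its last pose, push and grip.
It also fails if it takes over 72 s, if anything falls off the work surface, if the arm or the gripper's body presses on something with over 40 N, if the wrist force passes 120 N, or if a joint passes its speed limit or range.

ROBOT

A 6-joint arm with a two-finger parallel gripper is mounted at the origin on the work surface. World frame = base frame: x ahead of the robot, y to its left, z up, the work surface at z = 0. Lengths are in m, angles in degrees, forces in N, time in s.
With the tool pointing down it reaches from about 0.25 to 0.725 m from the base axis. Payload 9.7 kg.
Tool frame: the origin (TCP) lies midway between the tips of the shut fingers; the grasp point (between the pads) lies 19 mm behind it (grip_point_offset is the distance from the TCP to the grasp point, in m); y points along the fingers, z is the direction in which the jaws open and shut, and the axes are right-handed (so a half turn about y gives the same grasp; the last joint's range is limited). The gripper opens to 85 mm and grips with 20 to 120 N. Pads are 22 mm wide; open, the fingers measure 114 mm over their backs; the gripper's body (76 mm by 85 mm) begins 54 mm behind the grasp point. The pads swing forward as they close: fully open they stand 13 mm farther back than shut.
Start: joints at [-63.197, 4.979, 10.078, 95.1, 0, 90], TCP at [0.248, -0.491, 0.231] pointing down, gripper open.
Joint ranges: [-179.16, 179.16], [-48.56, 103.87], [-65.8, 70.77], [-126.05, 130.52], [-82.76, 87.17], [-180, 180]. Speed limits (degrees/s): [127.2, 127.2, 147.25, 180, 180, 180].

INTERFACE

Orientations are given as [roll, pitch, yaw] about the fixed x, y, z axes, in that order (R = Rz(yaw) Ry(pitch) Rx(roll)).
In Python, from workcell import get_obs, camera, job_done, grip_point_offset gives the robot as it stands.
- The arm moves only by the tool move_arm, never from a script. Its argument "deltas" is a list that holds one entry, the list of rows, each a list of 4 numbers: the shift along the tool's x, y, z in m, then the turn about the tool's y in degrees. A call has 1 to 5 rows; each row is the pose to reach, as a shift and turn from the pose commanded when the call began, along the tool's axes at that moment; what a row does not reach only later rows make up. A row lasts 1/10 s, in which the tool goes at most 50 mm and 8.59 degrees, less where a joint would pass 70% of its speed; a pose out of reach is approached as far as the arm can. A call with a gripper value outside its range is refused whole. "claw" is the finger opening in m, from 0 to 0.0854, set as the call begins (left out, the last holds). The fingers move at their own pace and stop on an object; "newtons" is the grip in N (left out, the last holds). Time passes only in rows, so rows that repeat a pose let the fingers close. It gives the time, the measured TCP pose, the force and the opening at its end, in the units of the state.
- get_obs(): the state, without advancing time (a new reading comes with each control period).
- camera(name): name is "side" or "top" or "wrist"; returns a dict with "color" (400x640x3 uint8, blue, green, red), "range_z" (400x640 float32, m along the optical axis (not along the pixel's ray), 0 where there is no reading), "fx", "fy", "cx", "cy" (pixels), "k1" (the pictures are not rectified: a ray, as slopes to the right and down, at radius r is drawn at 1 + k1 r^2 times it, then the intrinsics apply), "T" (4x4, takes a point from camera to world coordinates). Camera axes: x right, y down, z forward; pixel columns grow to the right and rows downward; lengths in m; the calibration is good to about 2 mm. A picture is of the moment at which its call begins.
- job_done(): hands the job in, once; it reports no verdict.
The state is a dict: "time": time; "q": joint angles; "qd": joint speeds; "joint_efforts": joint torques, N m; "ee_pos": TCP position; "tcp_rot": TCP orientation; "wrist_force": force on the tool from outside, world axes, zero at the start; "torque": the same for the moment, N m; "opening": finger opening in m.
Only numpy, scipy, OpenCV 4.12 (cv2) and the standard library are available. Lean on these libraries where they do the work, as an engineer would, in place of code of your own. Each camera call takes 0.05 s, during which the arm holds its last target. There are 200 camera calls.

## Working session

There is one attempt and no reset: what is moved stays moved. The work goes in short steps, Python scripts to look and compute and a tool call to move; the robot and the scene stay as the last step left them, time stands still between calls to the robot, and variables do not carry over. Pictures are saved under pics/ and viewed, about 8 in all and at most 12, crops included, and the job is handed in when it is done.

Besides the shell and the picture viewer there is one more tool, called after ">>>" in YAML: its name, and indented under it one key for each argument. move_arm: Moves the arm, as the interface text tells. Its arguments: {"type":"object","properties":{"deltas":{"type":"array"},"claw":{"type":"number"},"newtons":{"type":"number"}},"required":["deltas"]}

```bash
mkdir -p pics; ls; cat > h.py <<'E'
import numpy as np, cv2
from workcell import get_obs, camera, job_done, grip_point_offset
def rays(c,uv):
    uv=np.atleast_2d(np.array(uv,float))
    d=np.stack([(uv[:,0]-c['cx'])/c['fx'],(uv[:,1]-c['cy'])/c['fy']],1); s=d.copy()
    for _ in range(20): s=d/(1+c['k1']*(s**2).sum(1,keepdims=True))
    return s
def onplane(c,uv,z):
    s=rays(c,uv); T=np.array(c['T']); D=np.c_[s,np.ones(len(s))]@T[:3,:3].T; o=T[:3,3]
    return o+D*((z-o[2])/D[:,2])[:,None]
def cloud(c):
    v,u=np.mgrid[0:400,0:640]; s=rays(c,np.c_[u.ravel(),v.ravel()]); z=c['range_z'].reshape(-1,1)
    T=np.array(c['T']); P=(np.c_[s,np.ones(len(s))]*z)@T[:3,:3].T+T[:3,3]
    P[z[:,0]==0]=np.nan
    return P.reshape(400,640,3)
E
python3 - <<'E'
from h import *
import pickle
print(get_obs(),grip_point_offset)
for n in ['top','side']:
    c=camera(n); pickle.dump(c,open(n+'0.pkl','wb')); cv2.imwrite(f'pics/{n}0.png',c['color'])
    print(n,c['fx'],c['k1'],np.round(c['T'],3).tolist())
E
```

```text
pics
{'time': 0.0, 'q': array([-6.31974227e+01,  5.00940541e+00,  1.00322757e+01,  9.50972205e+01,
        1.12640124e-03,  8.99994787e+01]), 'qd': array([ 0.07372874,  0.0559352 , -0.05056618,  0.08935758, -0.0329016 ,
       -0.05698127]), 'joint_efforts': array([-1.15671955e-03, -5.20385671e+01,  4.64806116e+01,  1.60774996e-02,
       -1.79836529e-04, -3.44330900e-06]), 'ee_pos': array([ 0.24790728, -0.49070571,  0.2305798 ]), 'tcp_rot': array([-9.00743502e+01,  1.12707672e-03, -1.53196903e+02]), 'wrist_force': array([0.76706691, 0.270361  , 0.49822102]), 'torque': array([-0.01898313,  0.01011329,  0.00313553]), 'opening': 0.08534829878890919} 0.0187
top 368.07904990284027 0.0036392403776247177 [[0.001, -0.981, 0.196, 0.375], [-1.0, 0.004, 0.023, -0.022], [-0.023, -0.196, -0.98, 0.954], [0.0, 0.0, 0.0, 1.0]]
side 500.45100842932777 -0.0393986006448034 [[-0.983, -0.116, 0.142, 0.362], [-0.183, 0.655, -0.733, 0.995], [-0.008, -0.747, -0.665, 0.978], [0.0, 0.0, 0.0, 1.0]]
```

View pics/top0.png

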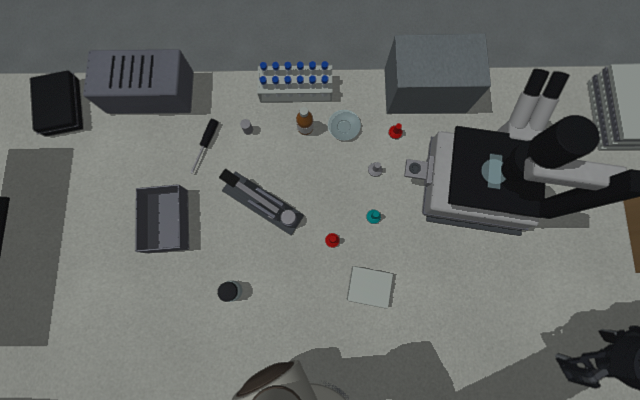

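View pics/side0.png

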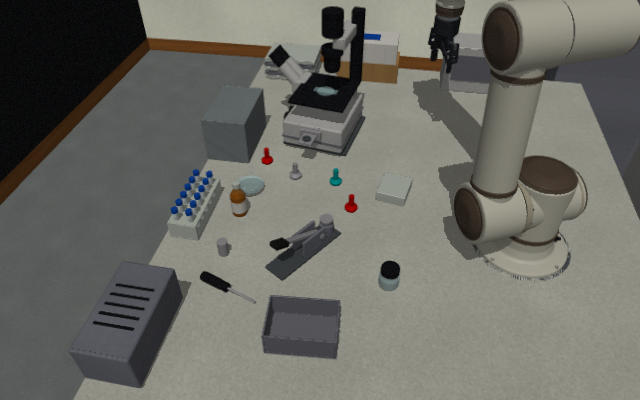

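The top view shows the grey foot at (376,169), the ring on the lug at (415,168), the jack around (262,202) with its pad at (228,177) and saddle at (288,216), and the box at (161,218). The red and turquoise feet are look-alikes. Next I'll measure these.

```bash
python3 - <<'E'
from h import *
import pickle
c=pickle.load(open('top0.pkl','rb')); P=cloud(c); im=c['color']
a=cv2.resize(im[150:200,350:450],None,fx=8,fy=8,interpolation=cv2.INTER_CUBIC)
b=cv2.resize(im[160:245,213:313],None,fx=8,fy=8,interpolation=cv2.INTER_CUBIC)[:680]
b=cv2.resize(b,None,fx=.0+0.5,fy=0.5)
cv2.imwrite('pics/crop.png',np.vstack([cv2.resize(a,(640,320))[:250],cv2.copyMakeBorder(b,0,0,0,240,0)]))
Z=P[...,2]
def reg(u0,u1,v0,v1,lo,hi):
    m=np.zeros(Z.shape,bool); m[v0:v1,u0:u1]=True
    m&=(Z>lo)&(Z<hi); q=P[m]; return m,q
for n,a in dict(foot_stem=(362,385,160,180,.04,.06),foot_disc=(362,390,160,182,.005,.014),lug=(400,428,150,185,.075,.1),ring=(400,428,150,185,.087,.1),saddle=(272,305,200,235,.05,.07),pad=(215,245,162,190,.08,.12),box=(130,192,180,256,.055,.075),cheek=(230,290,175,230,.05,.063),base=(215,310,165,240,.004,.012)).items():
    m,q=reg(*a)
    if len(q)<3: print(n,len(q)); continue
    r=cv2.minAreaRect((q[:,:2]*1000).astype(np.float32))
    print(n,len(q),q.mean(0).round(4),'med',np.median(q,0).round(4),[np.round(x,1) for x in r])
# jar cap, known sanity: bench z
print('bench',np.nanmedian(Z[230:260,300:340]))
E
```

```text
foot_stem 36 [ 0.6504 -0.1732  0.0477] med [ 0.6503 -0.1732  0.0479] [array([ 650.5, -173.5]), array([14.8, 13.4]), np.float64(43.0)]
foot_disc 87 [ 0.6467 -0.1714  0.0106] med [ 0.6444 -0.1697  0.0109] [array([ 649.5, -172.6]), array([36.5, 32.1]), np.float64(66.8)]
lug 428 [ 0.6273 -0.2631  0.0838] med [ 0.6272 -0.263   0.0834] [array([ 626.4, -262. ]), array([54.7, 66. ]), np.float64(84.5)]
ring 71 [ 0.6242 -0.2651  0.0891] med [ 0.6251 -0.2632  0.0887] [array([ 620.7, -270.7]), array([57.9, 27. ]), np.float64(50.3)]
saddle 209 [0.5224 0.0577 0.0566] med [0.5184 0.0564 0.0568] [array([526.5,  70.8]), array([76. , 42.8]), np.float64(50.3)]
pad 246 [0.6044 0.1896 0.0943] med [0.6045 0.1901 0.0953] [array([603.4, 187.3]), array([56.8, 28. ]), np.float64(59.7)]
box 528 [0.5172 0.3751 0.0619] med [0.5188 0.3795 0.0624] [array([515.1, 373.9]), array([159.8, 110.5]), np.float64(4.8)]
cheek 381 [0.5437 0.0965 0.0566] med [0.5484 0.1026 0.0567] [array([542.5,  92.2]), array([118. ,  44.2]), np.float64(57.5)]
base 1041 [0.5604 0.1273 0.0071] med [0.5612 0.1361 0.007 ] [array([539.3, 131.6]), array([227.3, 166.8]), np.float64(72.3)]
bench -0.00061677609635441
```

View pics/crop.png

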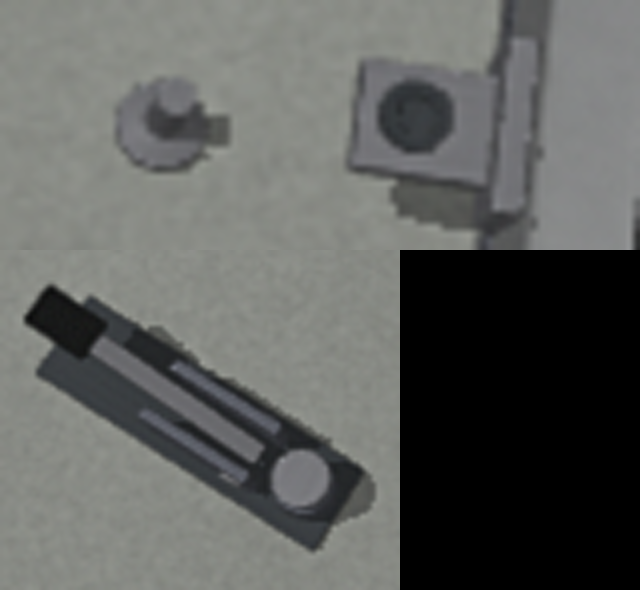

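The crop puts the ring disc at about (415,168) px, the saddle at about (288,217) and the pad at about (229,178). The lug edges are tilted about 7°. Next come ray-cast positions and yaws.

```bash
cat >> h.py <<'E'
def go(pos,yaw,obs=None):
    """shift in present tool axes and turn to reach TCP pos, yaw (tool down)"""
    o=obs or get_obs(); a=np.radians(o['tcp_rot'][2]); d=np.array(pos)-o['ee_pos']
    t=-(yaw-o['tcp_rot'][2]); t=(t+180)%360-180
    return np.round([d[0]*np.cos(a)+d[1]*np.sin(a),-d[2],-d[0]*np.sin(a)+d[1]*np.cos(a),t],4)
def axis(q):
    q=q-q.mean(0); v=np.linalg.svd(q,full_matrices=False)[2][0]; return np.degrees(np.arctan2(v[1],v[0]))
E
python3 - <<'E'
from h import *
import pickle
c=pickle.load(open('top0.pkl','rb')); P=cloud(c); im=c['color']; Z=P[...,2]
g=cv2.cvtColor(im,cv2.COLOR_BGR2GRAY)
def comp(m,u,v):
    n,l,s,ce=cv2.connectedComponentsWithStats(m.astype(np.uint8)); i=l[v,u]; return l==i, s[i], ce[i]
up=4
# ring: dark disc
G=cv2.resize(g[155:182,402:430],None,fx=up,fy=up,interpolation=cv2.INTER_CUBIC)
m,s,ce=comp(G<90,int((415-402)*up),int((168-155)*up)); uv=(ce+.5)/up-.5+[402,155]
print('ring',s,uv,onplane(c,uv,.090))
# saddle disc bright
G=cv2.resize(g[203:232,274:304],None,fx=up,fy=up,interpolation=cv2.INTER_CUBIC)
m,s,ce=comp(G>110,int((288-274)*up),int((217-203)*up)); uv=(ce+.5)/up-.5+[274,203]
print('saddle',s,uv,onplane(c,uv,.058)); sad=onplane(c,uv,.058)[0]
# pad dark
m,s,ce=comp(g<40,229,178); uv=ce; print('pad',s,uv,onplane(c,uv,.095)); pad=onplane(c,uv,.095)[0]
d=(sad-pad)[:2]; print('pad-sad len',np.linalg.norm(d),'yaw',np.degrees(np.arctan2(d[1],d[0])))
# base axis from depth
reg=np.zeros(Z.shape,bool); reg[165:240,215:310]=True
u=np.median
# cheek tops
m=reg&(Z>.053)&(Z<.062)
q=P[m][:,:2]; yaw=np.degrees(np.arctan2(d[1],d[0])); e=np.array([np.cos(np.radians(yaw)),np.sin(np.radians(yaw))]); 
rel=q-sad[:2]; lx=rel@e; ly=rel@[-e[1],e[0]]
k=(lx<-25)&(abs(ly)<.03)&(abs(ly)>.012)
for sg in (1,-1):
    kk=k&(ly*sg>0); print('cheek',kk.sum(),lx[kk].min(),lx[kk].max(),ly[kk].mean())
    kk=(lx<-.026)&(lx>-.11)&(ly*sg>.013)&(ly*sg<.026); print(kk.sum(),ly[kk].mean(),axis(q[kk]) if kk.sum()>2 else '')
# raised jack silhouette
m=reg&(Z>.0045)&(Z<.011); q=P[m][:,:2]; rel=q-sad[:2]; lx=rel@e; ly=rel@[-e[1],e[0]]
k=(lx<.03)&(lx>-.2)&(abs(ly)<.04); print('base lx',np.percentile(lx[k],[.5,99.5]),'ly',np.percentile(ly[k],[.5,99.5]))
r=cv2.minAreaRect((q[k]*1000).astype(np.float32)); print(r)
# stand yaw: lug depth points
m=np.zeros(Z.shape,bool); m[150:190,398:428]=True; m&=(Z>.078)&(Z<.095); q=P[m]
print('lug rect', cv2.minAreaRect((q[q[:,1]>-.275][:,:2]*1000).astype(np.float32)))
# white base: top surface height & edge
m=np.zeros(Z.shape,bool); m[125:230,424:446]=True; hh=Z[m]; print('base heights',np.histogram(hh[np.isfinite(hh)],bins=np.arange(0,.2,.01)))
E
```

```text
ring [  28   29   48   47 1764] [414.43905896 167.73880385] [[ 0.6299629  -0.25634545  0.09      ]]
saddle [  30   29   53   54 2271] [287.58074637 216.63215544] [[0.516124  0.0525228 0.058    ]]
pad [220 169  20  18 191] [229.2617801  177.70680628] [[0.60611973 0.19221083 0.095     ]]
pad-sad len 0.16616852589477957 yaw -122.79215619711579Traceback (most recent call last):
  File "<stdin>", line 28, in <module>
    return umr_minimum(a, axis, None, out, keepdims, initial, where)
ValueError: zero-size array to reduction operation minimum which has no identity
```

Pad to saddle measures 166.2 mm against the 166 mm expected, so the fixes are good. First move: clear of the microscope and towards the foot.

>>> move_arm:
  deltas:
    - [[-0.036,0,-0.029,0],[-0.072,0,-0.058,0],[-0.108,0,-0.088,0],[-0.144,0,-0.117,0]]
  claw: 0.05

```text
time: 0.5
ee_pos: [0.3239, -0.3199, 0.2309]
tcp_rot: [-90.0, -0.0, -153.2]
wrist_force: [0.1, -0.6, 0.3]
opening: 0.0501
```

>>> move_arm:
  deltas:
    - [[-0.036,0,-0.029,-8],[-0.072,0,-0.058,-16],[-0.108,0,-0.088,-24],[-0.144,0,-0.117,-32],[-0.144,0,-0.117,-40]]

```text
time: 1.0
ee_pos: [0.4009, -0.1479, 0.2311]
tcp_rot: [-90.0, 0.1, -112.5]
wrist_force: [-0.2, 0.5, -0.5]
opening: 0.0502
```

>>> move_arm:
  deltas:
    - [[0,0,0,-8],[0,0,0,-16],[0,0,0,-16]]

```text
time: 1.3
ee_pos: [0.3995, -0.1519, 0.231]
tcp_rot: [-90.0, 0.0, -97.0]
wrist_force: [-0.7, -0.4, -0.1]
opening: 0.0501
```

```bash
cat > lug.py <<'E'
from h import *
import pickle
c=pickle.load(open('top0.pkl','rb')); P=cloud(c); Z=P[...,2]
m=np.zeros(Z.shape,bool); m[150:190,398:428]=True; m&=(Z>.078)&(Z<.095)
vv,uu=np.nonzero(m); 
# left edge of lug (max y): per row first u ; upper edge: per col first v
L=[(uu[vv==r].min(),r) for r in range(162,176)]; U=[(k,vv[uu==k].min()) for k in range(409,424)]; D=[(k,vv[uu==k].max()) for k in range(409,424)]
for n,E in (('end',L),('up',U),('down',D)):
    q=onplane(c,E,.084)[:,:2]; print(n,axis(q),q.mean(0),E[0],E[-1])
# white base front face edge in grey image: yaw from bright mask
g=cv2.cvtColor(c['color'],cv2.COLOR_BGR2GRAY)
E=[(430+np.argmax(np.diff(g[r,425:460].astype(int)))-5+0,r) for r in list(range(150,160))+list(range(185,205))]
print(E)
E
python3 lug.py; python3 -c "
from h import *
o=get_obs(); print(o['time'],o['ee_pos'],o['tcp_rot'],o['opening']); print(go([.6504,-.1732,.12],-97,o))"
```

```text
end 171.38460582324097 [ 0.62996645 -0.23639974] (np.int64(406), 162) (np.int64(405), 175)
up 80.978006779954 [ 0.65071001 -0.26279575] (409, np.int64(159)) (423, np.int64(161))
down 79.22605017147845 [ 0.60805183 -0.26042759] (409, np.int64(176)) (423, np.int64(178))
[(np.int64(435), 150), (np.int64(435), 151), (np.int64(435), 152), (np.int64(435), 153), (np.int64(435), 154), (np.int64(435), 155), (np.int64(429), 156), (np.int64(429), 157), (np.int64(429), 158), (np.int64(428), 159), (np.int64(433), 185), (np.int64(432), 186), (np.int64(432), 187), (np.int64(431), 188), (np.int64(431), 189), (np.int64(431), 190), (np.int64(431), 191), (np.int64(431), 192), (np.int64(431), 193), (np.int64(431), 194), (np.int64(432), 195), (np.int64(431), 196), (np.int64(430), 197), (np.int64(430), 198), (np.int64(430), 199), (np.int64(430), 200), (np.int64(430), 201), (np.int64(430), 202), (np.int64(430), 203), (np.int64(430), 204)]
1.3 [ 0.39950271 -0.15193852  0.23101583] [-9.00287216e+01  7.19448454e-03 -9.70488767e+01] 0.05009679743904593
[-0.0097  0.111   0.2516 -0.0489]
```

>>> move_arm:
  deltas:
    - [[-0.002,0.012,0.05,0],[-0.004,0.024,0.1,0],[-0.006,0.036,0.15,0],[-0.008,0.048,0.2,0],[-0.0097,0.06,0.2516,0]]

```text
time: 1.8
ee_pos: [0.6435, -0.1735, 0.1723]
tcp_rot: [-90.0, 0.0, -97.5]
wrist_force: [0.2, -1.3, 1.2]
opening: 0.0501
```

>>> move_arm:
  deltas:
    - [[0,0,0,0],[0,0,0,0]]

```text
time: 2.0
ee_pos: [0.6419, -0.1733, 0.1703]
tcp_rot: [-90.3, 0.0, -97.4]
wrist_force: [-0.8, -0.3, 0.8]
opening: 0.0501
```

```bash
python3 - <<'E'
from h import *
import pickle
c=camera('wrist'); pickle.dump(c,open('w1.pkl','wb')); cv2.imwrite('pics/w1.png',c['color'])
P=cloud(c); Z=P[...,2]
m=(Z>.044)&(Z<.056)&(abs(P[...,0]-.65)<.03)&(abs(P[...,1]+.173)<.03); q=P[m]; print(len(q), q.mean(0) if len(q) else '', cv2.minAreaRect((q[:,:2]*1000).astype(np.float32)) if len(q)>3 else '')
m=(Z>.08)&(Z<.095)&(P[...,1]>-.30); q=P[m]; print('lug',len(q), cv2.minAreaRect((q[:,:2]*1000).astype(np.float32)) if len(q)>3 else '')
o=get_obs(); print(o['ee_pos'],o['tcp_rot'])
E
```

```text
259 [ 0.64950702 -0.17351387  0.04923938] ((649.7307739257812, -173.85977172851562), (15.06125545501709, 15.106900215148926), 82.71436309814453)
lug 5185 ((710.617919921875, -253.00685119628906), (86.7269515991211, 369.3112487792969), 89.98982238769531)
[ 0.64143337 -0.17336209  0.17255622] [-9.00993931e+01  1.05818889e-02 -9.73573781e+01]
```

View pics/w1.png

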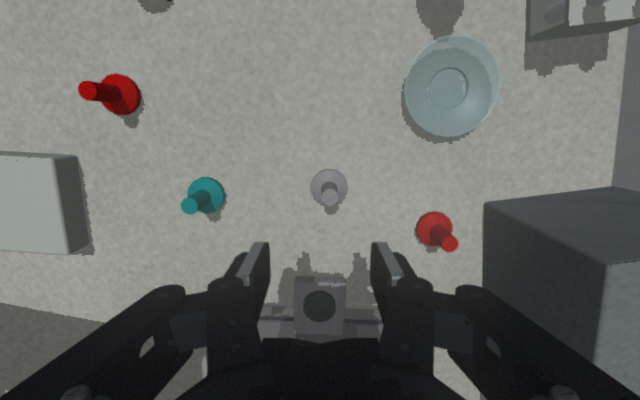

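The wrist view shows the foot at (329,187) with the ring behind it at (320,305), and nothing else near the descent. The last move stopped 9 mm short because of the 50 mm cap per row. Next I descend, grip and lift.

>>> move_arm:
  deltas:
    - [[-0.0007,0,0.0086,0],[-0.0007,0.045,0.0086,0],[-0.0007,0.09,0.0086,0],[-0.0007,0.13,0.0086,0],[-0.0007,0.1546,0.0086,0]]

```text
time: 2.55
ee_pos: [0.6492, -0.1736, 0.0177]
tcp_rot: [-90.0, 0.0, -97.3]
wrist_force: [0.8, -0.4, -0.3]
opening: 0.0499
```

>>> move_arm:
  deltas:
    - [[0,0,0,0],[0,0,0,0],[0,0,0,0],[0,0,0,0],[0,0,0,0]]
  claw: 0.01
  newtons: 40

```text
time: 3.05
ee_pos: [0.6518, -0.1741, 0.0218]
tcp_rot: [-89.8, -0.0, -97.2]
wrist_force: [-1.5, 0.4, 7.4]
opening: 0.0142
```

```bash
python3 - <<'E'
from h import *
import pickle
c=pickle.load(open('w1.pkl','rb')); g=cv2.cvtColor(c['color'],cv2.COLOR_BGR2GRAY)
G=cv2.resize(g[280:335,295:347],None,fx=4,fy=4,interpolation=cv2.INTER_CUBIC)
n,l,s,ce=cv2.connectedComponentsWithStats((G<75).astype(np.uint8)); i=l[25*4,25*4]; uv=(ce[i]+.5)/4-.5+[295,280]
print(s[i],uv,onplane(c,uv,.09))
P=cloud(c);Z=P[...,2]
for lo,hi in ((.08,.087),(.08,.095)):
    m=(Z>lo)&(Z<hi)&(P[...,1]>-.275)&(P[...,1]<-.22)&(abs(P[...,0]-.63)<.05); q=(P[m][:,:2]*1000).astype(np.float32); print(len(q),cv2.minAreaRect(q))
V=lambda r:(np.nonzero(m[r])[0].min(),np.nonzero(m[r])[0].max())
R=[r for r in range(278,330) if m[r].sum()>20]; print(R[0],R[-1])
R=R[4:-4]
for k in (0,1):
    q=onplane(c,[(V(r)[k],r) for r in R],.084)[:,:2]; print('side',axis(q),q.mean(0))
cols=range(303,338); q=onplane(c,[(u,np.nonzero(m[:,u])[0].min()) for u in cols],.084)[:,:2]; print('end',axis(q),q.mean(0))
o=get_obs(); print(o['ee_pos'],o['tcp_rot'],o['opening'],o['wrist_force'])
E
```

```text
[    0    39   208   181 25099] [321.26022451 313.54381151] [[ 0.63103238 -0.26277699  0.09      ]]
1573 ((629.5624389648438, -257.30059814453125), (41.76313018798828, 44.2861442565918), 81.21949768066406)
2093 ((629.5624389648438, -257.30059814453125), (41.76313018798828, 44.2861442565918), 81.21949768066406)
281 322
side -98.66169511727621 [ 0.60897701 -0.25243876]
side -99.59281468822071 [ 0.65119634 -0.25773778]
end -8.954258107701396 [ 0.63340581 -0.23582363]
[ 0.65178937 -0.17408803  0.02184496] [-8.97574869e+01 -3.78704290e-02 -9.72100785e+01] 0.014199825341171797 [-1.52900446  0.37363308  7.40853194]
```

Lug yaw is about -99.0° and the lift pad is at about (0.630, -0.2565); both views agree. Now I lift and carry the foot to the box.

>>> move_arm:
  deltas:
    - [[0,-0.02,0,0],[0,-0.06,0,0],[0,-0.1,0,0],[0,-0.145,0,0]]

```text
time: 3.45
ee_pos: [0.6502, -0.1736, 0.1659]
tcp_rot: [-90.0, -0.0, -97.2]
wrist_force: [0.9, 0.5, -1.1]
opening: 0.0139
```

>>> move_arm:
  deltas:
    - [[-0.02,0,-0.008,0],[-0.06,0,-0.023,0],[-0.104,0,-0.04,0],[-0.148,0,-0.057,0],[-0.192,0,-0.074,0]]

```text
time: 3.95
ee_pos: [0.6007, 0.0276, 0.1651]
tcp_rot: [-89.9, 0.0, -97.2]
wrist_force: [0.4, 0.0, -0.7]
opening: 0.0141
```

>>> move_arm:
  deltas:
    - [[-0.044,0,-0.017,0],[-0.088,0,-0.034,0],[-0.132,0,-0.051,0],[-0.176,0,-0.068,0],[-0.22,0,-0.085,0]]

```text
time: 4.45
ee_pos: [0.5438, 0.2569, 0.1653]
tcp_rot: [-89.9, 0.1, -97.2]
wrist_force: [0.6, -0.1, -0.3]
opening: 0.0139
```

>>> move_arm:
  deltas:
    - [[-0.044,0,-0.017,0],[-0.08,0,-0.032,0],[-0.105,0,-0.041,0],[-0.115,0,-0.045,0],[-0.115,0,-0.045,0]]

```text
time: 4.95
ee_pos: [0.5138, 0.3758, 0.1643]
tcp_rot: [-90.0, 0.0, -97.1]
wrist_force: [0.3, -0.1, -1.0]
opening: 0.0143
```

```bash
python3 - <<'E'
from h import *
c=camera('wrist'); cv2.imwrite('pics/w2.png',c['color'])
o=get_obs(); print(o['time'],o['ee_pos'],o['tcp_rot'],o['opening'],o['wrist_force']); print(go([.515,.374,.045],-97,o))
E
```

```text
5.0 [0.51417934 0.37466992 0.16426829] [-8.99621320e+01  1.19394808e-02 -9.71619822e+01] 0.013777451164597117 [-0.25971663 -0.30679072 -0.87168214]
[ 0.0006  0.1193  0.0009 -0.162 ]
```

View pics/w2.png

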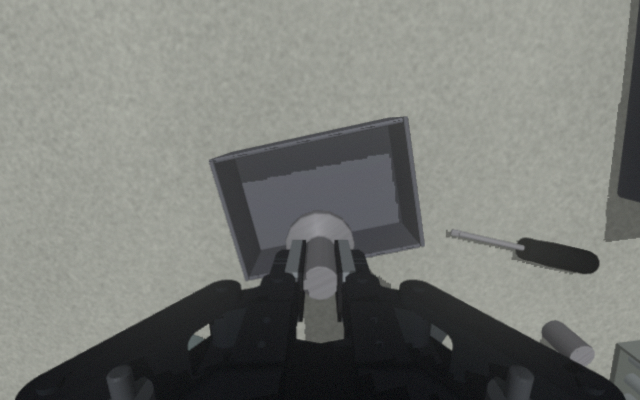

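The foot is held in the fingers at about (321,240), over the box, whose corners are around (210,158) to (424,245). I lower it, release and retreat.

>>> move_arm:
  deltas:
    - [[0.0006,0.04,0.0009,0],[0.0006,0.08,0.0009,0],[0.0006,0.115,0.0009,0],[0.0006,0.129,0.0009,0],[0.0006,0.129,0.0009,0]]

```text
time: 5.5
ee_pos: [0.5145, 0.3722, 0.0332]
tcp_rot: [-90.1, -0.1, -97.3]
wrist_force: [-0.3, 0.0, -0.6]
opening: 0.014
```

>>> move_arm:
  deltas:
    - [[0,0,0,0],[0,0,0,0],[0,0,0,0],[0,0,0,0]]
  claw: 0.05

```text
time: 5.9
ee_pos: [0.5154, 0.3744, 0.036]
tcp_rot: [-89.9, 0.1, -97.2]
wrist_force: [-0.8, 0.6, -0.1]
opening: 0.0503
```

>>> move_arm:
  deltas:
    - [[0,-0.02,0,0],[0,-0.06,0,0],[0,-0.11,0,0],[0,-0.16,0,0],[0,-0.16,0,0]]

```text
time: 6.4
ee_pos: [0.5166, 0.3754, 0.2036]
tcp_rot: [-89.5, 0.5, -97.2]
wrist_force: [0.4, 0.6, -1.1]
opening: 0.0502
```

```bash
python3 - <<'E'
from h import *
c=camera('top'); P=cloud(c); Z=P[...,2]
m=(abs(P[...,0]-.515)<.065)&(abs(P[...,1]-.374)<.045)&(Z>.012)&(Z<.08); q=P[m]; print('in box',len(q),q.mean(0) if len(q) else '')
cv2.imwrite('pics/t2.png',cv2.resize(c['color'][130:290,100:440],None,fx=2,fy=2))
sad=np.array([.5161,.0525]); a=np.radians(-122.8); e=np.array([np.cos(a),np.sin(a)])
print('grip',sad-.075*e)
o=get_obs(); print(o['time'],o['ee_pos'],o['tcp_rot'],o['opening']); print(go([*(sad-.075*e),.19],-122.8,o))
E
```

```text
in box 169 [0.51456768 0.36921505 0.02684465]
grip [0.55672812 0.1155425 ]
6.45 [0.51616007 0.37507354 0.1997654 ] [-89.67330643   0.30583198 -97.18585958] 0.049955053926228815
[2.52400e-01 9.80000e-03 7.27000e-02 2.56141e+01]
```

>>> move_arm:
  deltas:
    - [[0.042,0,0.012,7],[0.084,0,0.024,14],[0.126,0,0.036,21],[0.168,0,0.048,25.6],[0.21,0.005,0.06,25.6]]
  claw: 0.075

```text
time: 6.95
ee_pos: [0.548, 0.1566, 0.1895]
tcp_rot: [-90.0, 0.0, -122.9]
wrist_force: [0.8, 0.3, -0.8]
opening: 0.075
```

```bash
python3 -c "
from h import *
o=get_obs(); print(o['ee_pos'],o['tcp_rot']); print(go([.5567,.1155,.19],-122.8,o))"
```

```text
[0.54796652 0.156573   0.18945449] [-8.99948459e+01  2.08509559e-03 -1.22934771e+02]
[ 0.0297 -0.0005  0.0297 -0.1348]
```

>>> move_arm:
  deltas:
    - [[0.0297,0,0.0297,0],[0.0297,0,0.0297,0],[0.0297,0,0.0297,0]]

```text
time: 7.25
ee_pos: [0.5569, 0.1163, 0.189]
tcp_rot: [-90.0, -0.0, -122.9]
wrist_force: [-0.5, -0.1, 0.1]
opening: 0.0753
```

```bash
python3 - <<'E'
from h import *
import pickle
c=camera('wrist'); pickle.dump(c,open('w3.pkl','wb')); cv2.imwrite('pics/w3.png',c['color'])
P=cloud(c); Z=P[...,2]
t=camera('top'); 
def loc(P): 
    a=np.radians(-122.8); e=np.array([np.cos(a),np.sin(a)]); r=P[...,:2]-np.array([.5567,.1155]); return r@e+.005, r@np.array([-e[1],e[0]])
lx,ly=loc(P)
for n,m in dict(saddle=(Z>.05)&(Z<.066)&(lx>.058)&(lx<.105)&(abs(ly)<.03), cheekL=(Z>.052)&(Z<.064)&(lx>-.04)&(lx<.055)&(ly>.014)&(ly<.03),cheekR=(Z>.052)&(Z<.064)&(lx>-.04)&(lx<.055)&(ly<-.014)&(ly>-.03),base=(Z>.003)&(Z<.014)&(abs(lx)<.13)&(abs(ly)<.045)).items():
    if m.sum()>3: print(n,m.sum(),'lx',np.percentile(lx[m],[1,99]),'ly',np.percentile(ly[m],[1,99]),'slope',axis(np.c_[lx[m],ly[m]]),Z[m].mean())
o=get_obs(); print(o['time'],o['ee_pos'],o['tcp_rot'])
E
```

```text
saddle 976 lx [0.06383633 0.09768795] ly [-0.01761204  0.0158919 ] slope -2.1304045058316037 0.057300903412595666
cheekL 619 lx [-0.02622122  0.05168327] ly [0.01402852 0.02103278] slope -0.04784312307216519 0.05727284163214776
cheekR 723 lx [-0.02609642  0.05168764] ly [-0.02280549 -0.01490428] slope 0.20101891051430573 0.05711945901830243
base 5607 lx [-0.11339666  0.10241634] ly [-0.03264348  0.03065312] slope -0.00241486016280031 0.007475670456535248
7.35 [0.55673757 0.11776359 0.18926479] [-9.00333087e+01 -1.55773928e-02 -1.22767222e+02]
```

View pics/w3.png

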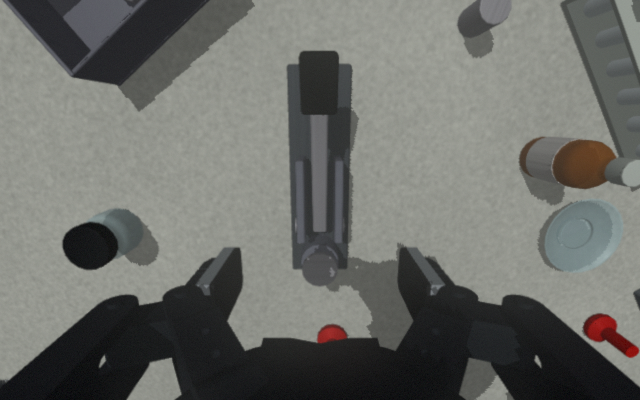

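The jack is centred between the fingers: pad at (319,82), saddle at (319,263), and the cheeks within 1 mm of prediction. I descend, grip and lift slightly.

>>> move_arm:
  deltas:
    - [[0.0007,0.045,-0.0005,0],[0.0007,0.09,-0.0005,0],[0.0007,0.13,-0.0005,0],[0.0007,0.155,-0.0005,0],[0.0007,0.167,-0.0005,0]]

```text
time: 7.85
ee_pos: [0.5544, 0.1178, 0.0197]
tcp_rot: [-90.2, -0.2, -122.7]
wrist_force: [-0.4, 0.7, -0.4]
opening: 0.0749
```

>>> move_arm:
  deltas:
    - [[0,0,0,0],[0,0,0,0],[0,0,0,0],[0,0,0,0],[0,0,0,0]]
  claw: 0.03
  newtons: 80

```text
time: 8.35
ee_pos: [0.5571, 0.1174, 0.0246]
tcp_rot: [-89.9, 0.1, -122.8]
wrist_force: [-1.4, 2.9, 6.9]
opening: 0.043
```

>>> move_arm:
  deltas:
    - [[0,-0.006,0,0],[0,-0.015,0,0],[0,-0.03,0,0],[0,-0.03,0,0]]

```text
time: 8.75
ee_pos: [0.5574, 0.1169, 0.0554]
tcp_rot: [-89.9, 0.1, -122.8]
wrist_force: [1.5, -0.4, -7.7]
opening: 0.043
```

```bash
cat > jk.py <<'E'
from h import *
def jack(cam,gx,gy,yaw,dz):
    c=camera(cam); P=cloud(c); Z=P[...,2]-dz
    a=np.radians(yaw); e=np.array([np.cos(a),np.sin(a)]); r=P[...,:2]-np.array([gx,gy]); lx=r@e+.005; ly=r@np.array([-e[1],e[0]])
    for n,m in dict(saddle=(Z>.05)&(Z<.066)&(lx>.058)&(lx<.105)&(abs(ly)<.03),cheekL=(Z>.05)&(Z<.064)&(lx>-.04)&(lx<.055)&(ly>.014)&(ly<.03),cheekR=(Z>.05)&(Z<.064)&(lx>-.04)&(lx<.055)&(ly<-.014)&(ly>-.03),base=(Z>.003)&(Z<.014)&(abs(lx)<.13)&(abs(ly)<.045),baseback=(Z>.003)&(Z<.014)&(lx<-.04)&(lx>-.13)&(abs(ly)<.045),pad=(Z>.075)&(Z<.115)&(lx<-.05)&(lx>-.12)&(abs(ly)<.03)).items():
        if m.sum()>3: print(cam,n,m.sum(),'lx',np.percentile(lx[m],[1,99]).round(4),'ly',np.percentile(ly[m],[1,99]).round(4),'slope',round(axis(np.c_[lx[m],ly[m]]),2),'z',(Z[m].mean()+dz).round(4))
E
python3 - <<'E'
from jk import *
o=get_obs(); print(o['time'],o['ee_pos'],o['tcp_rot'],o['opening'],o['wrist_force'],o['torque'])
p=o['ee_pos']; jack('wrist',p[0],p[1],o['tcp_rot'][2],.03); jack('top',p[0],p[1],o['tcp_rot'][2],.03)
print(go([.6417+.10*.156,-.1824+.10*.988,p[2]],-99,o))
E
```

```text
8.75 [0.55742129 0.1169332  0.0553533 ] [ -89.8599845     0.13031939 -122.8074437 ] 0.04300115330044699 [ 1.45026047 -0.44163349 -7.72397597] [ 0.0185431  -0.12498738  0.01598009]
wrist cheekL 3111 lx [-0.025   0.0276] ly [0.014  0.0274] slope -0.32 z 0.0878
wrist cheekR 2934 lx [-0.025   0.0271] ly [-0.0274 -0.014 ] slope 0.18 z 0.088
wrist base 10201 lx [-0.1053  0.0656] ly [-0.0314  0.0317] slope 0.32 z 0.0383
wrist baseback 5258 lx [-0.1086 -0.0404] ly [-0.0314  0.0319] slope -90.98 z 0.0382
wrist pad 15440 lx [-0.084 -0.051] ly [-0.0133  0.0135] slope -0.53 z 0.122
top saddle 173 lx [0.0662 0.0994] ly [-0.0153  0.0178] slope -39.03 z 0.0862
top cheekL 52 lx [0.0181 0.0541] ly [0.0153 0.0259] slope -1.17 z 0.0857
top cheekR 21 lx [0.0356 0.0536] ly [-0.0207 -0.0143] slope -5.82 z 0.0857
top base 429 lx [0.015  0.1072] ly [-0.0303  0.0328] slope -12.9 z 0.0367
[  0.1144  -0.       0.1926 -23.8074]
```

The jack is lifted (7.7 N, which fits 0.8 kg) and lies square in the jaws with the saddle about 77 mm ahead of the TCP. I raise it, swing it around and hold 60 mm short of the lug.

>>> move_arm:
  deltas:
    - [[0,-0.035,0,0],[0.012,-0.06,0.017,-4],[0.036,-0.06,0.05,-9],[0.065,-0.06,0.09,-14],[0.09,-0.06,0.126,-19]]

```text
time: 9.35
ee_pos: [0.6136, -0.0288, 0.1123]
tcp_rot: [-90.0, -0.0, -103.6]
wrist_force: [1.2, 0.4, -7.9]
opening: 0.0428
```

```bash
python3 -c "
from h import *
o=get_obs(); print(o['ee_pos'],o['tcp_rot'],o['wrist_force']); print(go([.6514,-.1211,.115],-99,o))"
```

```text
[ 0.61361681 -0.02883707  0.11232054] [-9.0014868e+01 -1.9953699e-02 -1.0356096e+02] [ 1.16654497  0.40438592 -7.86034418]
[ 8.080e-02 -2.700e-03  5.840e-02 -4.561e+00]
```

>>> move_arm:
  deltas:
    - [[0.03,-0.002,0.022,-4.6],[0.06,-0.002,0.044,-4.6],[0.0808,-0.002,0.0584,-4.6],[0.0808,-0.002,0.0584,-4.6],[0.0808,-0.002,0.0584,-4.6]]

```text
time: 9.85
ee_pos: [0.6504, -0.1199, 0.1135]
tcp_rot: [-90.1, 0.0, -99.3]
wrist_force: [0.9, -0.0, -8.3]
opening: 0.043
```

```bash
cat > pose.py <<'E'
from jk import *
import sys
dz=float(sys.argv[1])
o=get_obs(); p=o['ee_pos']; print(o['time'],p,o['tcp_rot'],o['opening'],o['wrist_force'])
jack('top',p[0],p[1],o['tcp_rot'][2],dz)
c=camera('top'); P=cloud(c); cv2.imwrite('pics/t_%d.png'%(o['time']*100),cv2.resize(c['color'][110:250,270:470],None,fx=3,fy=3,interpolation=cv2.INTER_CUBIC))
g=cv2.cvtColor(c['color'],cv2.COLOR_BGR2GRAY)
E
python3 pose.py .088; python3 -c "
from h import *
o=get_obs(); print(go([.6514,-.1211,.045],-99,o))"; ls pics
```

```text
9.85 [ 0.65037244 -0.11994893  0.11348807] [-9.01116686e+01  1.70191812e-02 -9.92679794e+01] 0.04304625392314383 [ 0.88920607 -0.04167686 -8.27388377]
top base 419 lx [-0.1139 -0.0604] ly [-0.0309  0.0176] slope 8.04 z 0.0957
top baseback 419 lx [-0.1139 -0.0604] ly [-0.0309  0.0176] slope 8.04 z 0.0957
top pad 286 lx [-0.1078 -0.0568] ly [-0.0131  0.0144] slope 2.56 z 0.1833
[ 0.0021  0.0691  0.0014 -0.1705]
crop.png
side0.png
t2.png
t_985.png
top0.png
w1.png
w2.png
w3.png
```

>>> move_arm:
  deltas:
    - [[0.0021,0.03,0.0014,0],[0.0021,0.06,0.0014,0],[0.0021,0.08,0.0014,0],[0.0021,0.085,0.0014,0],[0.0021,0.085,0.0014,0]]

```text
time: 10.45
ee_pos: [0.6513, -0.1209, 0.0293]
tcp_rot: [-90.1, 0.0, -99.1]
wrist_force: [0.6, 1.3, -7.1]
opening: 0.043
```

```bash
python3 - <<'E'
from jk import *
o=get_obs(); p=o['ee_pos']; print(o['time'],p,o['tcp_rot'],o['wrist_force'])
jack('side',p[0],p[1],-99,.003); jack('top',p[0],p[1],-99,.003)
c=camera('side'); cv2.imwrite('pics/s2.png',cv2.resize(c['color'][90:240,230:400],None,fx=4,fy=4,interpolation=cv2.INTER_CUBIC))
E
```

```text
10.45 [ 0.65130847 -0.12089362  0.02932894] [-9.00753513e+01  4.96546504e-03 -9.91375221e+01] [ 0.63786485  1.25347715 -7.10464309]
side saddle 9 lx [0.0632 0.0818] ly [-0.0137 -0.0047] slope -154.48 z 0.0643
side cheekL 64 lx [-0.0227  0.0417] ly [0.0143 0.0285] slope 175.74 z 0.0619
side cheekR 47 lx [-0.0299  0.0501] ly [-0.0296 -0.0141] slope 176.44 z 0.0609
side base 670 lx [-0.1172  0.0971] ly [-0.0318  0.032 ] slope 172.53 z 0.0131
side baseback 398 lx [-0.1178 -0.0412] ly [-0.0309  0.0326] slope 176.1 z 0.0131
side pad 115 lx [-0.1114 -0.0522] ly [-0.013   0.0139] slope 175.3 z 0.1017
top base 342 lx [-0.1135 -0.0585] ly [-0.0298  0.0155] slope 4.89 z 0.0125
top baseback 342 lx [-0.1135 -0.0585] ly [-0.0298  0.0155] slope 4.89 z 0.0125
top pad 238 lx [-0.1075 -0.0555] ly [-0.0123  0.0156] slope 0.75 z 0.1003
```

View pics/s2.png

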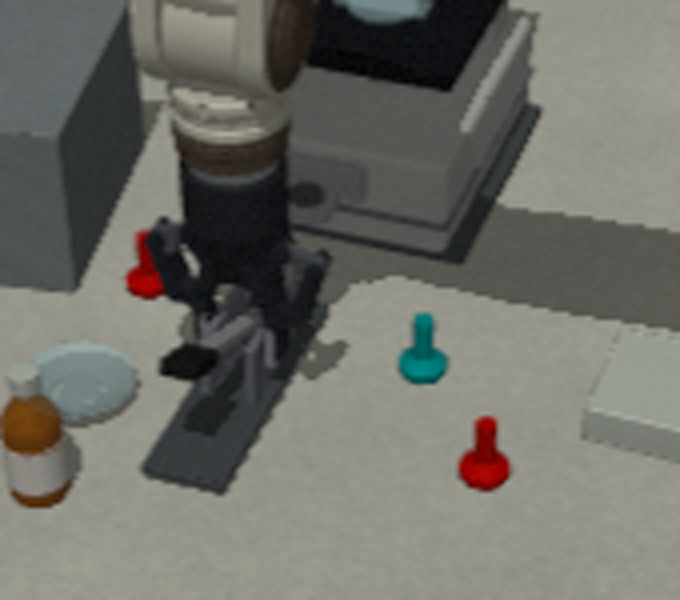

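The side view shows the jack level just above the bench, in line with the lug and clear of the bystanders. I'll pin the saddle's position from the pad centroid, using the same method as at the pick.

```bash
cat > padm.py <<'E'
from h import *
def padfind(gx,gy,yaw,zc):
    c=camera('top'); g=cv2.cvtColor(c['color'],cv2.COLOR_BGR2GRAY)
    a=np.radians(yaw); e=np.array([np.cos(a),np.sin(a)]); n=np.array([-e[1],e[0]])
    v,u=np.mgrid[0:400,0:640]; X=onplane(c,np.c_[u.ravel(),v.ravel()],zc)[:,:2].reshape(400,640,2)-[gx,gy]
    lx=X@e; ly=X@n; m=(g<40)&(lx<-.05)&(lx>-.14)&(abs(ly)<.04)
    nn,l,s,ce=cv2.connectedComponentsWithStats(m.astype(np.uint8)); i=1+np.argmax(s[1:,4])
    q=l==i; p=onplane(c,ce[i],zc)[0][:2]
    print('pad area',s[i],'lx range',np.percentile(lx[q],[1,99]).round(4),'ly',np.percentile(ly[q],[1,99]).round(4),'pad',p.round(4),'saddle est',(p+.1662*e).round(4))
    r=p-[gx,gy]; print('pad rel TCP',r@e,r@n); return p+.1662*e
E
python3 - <<'E'
from padm import *
o=get_obs(); p=o['ee_pos']; s=padfind(p[0],p[1],-99,.100)
print('TCP->saddle', s-p[:2]); L=np.array([.630,-.2565]); print(L-s, go([*(p[:2]+L-s),.0268],-99,o))
E
```

```text
pad area [313 146  20  20 201] lx range [-0.1114 -0.0653] ly [-0.0258  0.0142] pad [ 0.665  -0.0324] saddle est [ 0.639  -0.1965]
pad rel TCP -0.09009215424353133 -0.0018492276072025018
TCP->saddle [-0.01373235 -0.07488155]
[-0.00901838 -0.05998168] [ 0.0607  0.0048  0.0007 -0.1758]
```

>>> move_arm:
  deltas:
    - [[0.002,0.002,0,0],[0.012,0.0025,0,0],[0.024,0.0025,0,0],[0.036,0.0025,0,0],[0.048,0.0025,0.0002,0]]

```text
time: 11.15
ee_pos: [0.644, -0.1708, 0.0272]
tcp_rot: [-90.0, -0.0, -99.2]
wrist_force: [0.5, 0.5, -7.6]
opening: 0.043
```

>>> move_arm:
  deltas:
    - [[0.008,0,0,0],[0.0129,0,0,0],[0.0129,0,0,0],[0.0129,0,0,0]]

```text
time: 11.55
ee_pos: [0.6423, -0.1818, 0.0272]
tcp_rot: [-90.0, 0.0, -99.2]
wrist_force: [0.3, -0.0, -8.2]
opening: 0.0427
```

```bash
python3 - <<'E'
from padm import *
from jk import jack
o=get_obs(); p=o['ee_pos']; print(p,o['tcp_rot'],o['wrist_force'],o['torque']); s=padfind(p[0],p[1],-99,.097)
jack('top',p[0],p[1],-99,.002); jack('side',p[0],p[1],-99,.002)
print(go([.6419,-.1811,.0245],-99,o))
E
```

```text
[ 0.64229229 -0.18180049  0.02715435] [-9.00060850e+01  1.46365711e-02 -9.91976238e+01] [ 3.32964821e-01 -3.18262925e-03 -8.22082843e+00] [-0.0200659  -0.00800708 -0.01988086]
pad area [337 150  26  22 252] lx range [-0.1122 -0.0512] ly [-0.0297  0.0144] pad [ 0.6494 -0.0972] saddle est [ 0.6234 -0.2613]
pad rel TCP -0.08468631662960771 -0.006178999396407988
top cheekL 5 lx [-0.0254 -0.023 ] ly [0.0154 0.0217] slope -102.59 z 0.0568
top base 566 lx [-0.114  -0.0263] ly [-0.0303  0.0306] slope -0.59 z 0.0093
top baseback 481 lx [-0.1141 -0.041 ] ly [-0.0303  0.0278] slope -5.1 z 0.0093
top pad 251 lx [-0.108  -0.0513] ly [-0.0126  0.0143] slope 0.32 z 0.0961
side saddle 7 lx [0.0646 0.0783] ly [-0.0144 -0.0089] slope 173.5 z 0.06
side cheekL 58 lx [-0.0212  0.0492] ly [0.0141 0.0283] slope 176.93 z 0.0602
side cheekR 39 lx [-0.0315  0.046 ] ly [-0.0291 -0.0145] slope 173.87 z 0.0591
side base 667 lx [-0.12    0.1031] ly [-0.0344  0.0325] slope 173.47 z 0.0112
side baseback 384 lx [-0.1208 -0.0423] ly [-0.0322  0.0325] slope -179.64 z 0.0112
side pad 103 lx [-0.1125 -0.0512] ly [-0.0132  0.0144] slope 177.04 z 0.0997
[-0.0006  0.0027 -0.0005 -0.1976]
```

>>> move_arm:
  deltas:
    - [[-0.0006,0.001,-0.0005,-0.2],[-0.0006,0.002,-0.0005,-0.2],[-0.0006,0.0026,-0.0005,-0.2],[-0.0006,0.0026,-0.0005,-0.2]]

```text
time: 12.1
ee_pos: [0.6419, -0.1811, 0.0247]
tcp_rot: [-90.0, 0.0, -99.0]
wrist_force: [0.1, -0.2, -5.4]
opening: 0.043
```

>>> move_arm:
  deltas:
    - [[0,0,0,0],[0,0,0,0],[0,0,0,0],[0,0,0,0],[0,0,0,0]]
  claw: 0.07

```text
time: 12.6
ee_pos: [0.6421, -0.1814, 0.0249]
tcp_rot: [-90.0, -0.0, -99.0]
wrist_force: [0.3, 0.2, 0.2]
opening: 0.0701
```

>>> move_arm:
  deltas:
    - [[0,-0.02,0,0],[0,-0.06,0,0],[0,-0.1,0,0],[0,-0.14,0,0]]

```text
time: 13.0
ee_pos: [0.6417, -0.1812, 0.1662]
tcp_rot: [-90.0, -0.0, -99.0]
wrist_force: [1.0, -0.5, -0.1]
opening: 0.0699
```

>>> move_arm:
  deltas:
    - [[-0.04,-0.02,0,0],[-0.08,-0.04,0,0],[-0.12,-0.04,0,0],[-0.15,-0.04,0,0],[-0.15,-0.04,0,0]]

```text
time: 13.5
ee_pos: [0.6658, -0.0295, 0.2047]
tcp_rot: [-90.0, 0.0, -98.8]
wrist_force: [0.6, -0.5, -0.7]
opening: 0.07
```

```bash
python3 - <<'E'
from jk import *
import pickle
o=get_obs(); print(o['time'],o['ee_pos'],o['tcp_rot'],o['wrist_force'])
for n in('wrist','top','side'):
    jack(n,.6417,-.1824,-99,0)
c=camera('wrist'); pickle.dump(c,open('w4.pkl','wb')); cv2.imwrite('pics/w4.png',c['color'])
E
```

```text
13.5 [ 0.66580551 -0.02947107  0.20470336] [-8.99828523e+01  4.30129906e-02 -9.87734943e+01] [ 0.60717178 -0.47728052 -0.740572  ]
wrist cheekL 287 lx [-0.0271  0.0205] ly [0.014  0.0216] slope -0.89 z 0.0568
wrist cheekR 304 lx [-0.0271  0.0204] ly [-0.0224 -0.0146] slope 0.55 z 0.0567
wrist base 3813 lx [-0.1148  0.059 ] ly [-0.0319  0.0311] slope -0.1 z 0.0075
wrist baseback 2418 lx [-0.115  -0.0419] ly [-0.0319  0.0309] slope 91.97 z 0.0074
wrist pad 1383 lx [-0.1088 -0.0517] ly [-0.014   0.0133] slope -0.21 z 0.0963
top saddle 4 lx [0.0793 0.0868] ly [-0.0168 -0.0154] slope 10.44 z 0.0551
top cheekL 84 lx [-0.0056  0.0525] ly [0.0146 0.0228] slope 0.07 z 0.0559
top cheekR 75 lx [-0.0013  0.0514] ly [-0.0216 -0.0142] slope 0.89 z 0.0563
top base 311 lx [0.0069 0.1059] ly [-0.031   0.0303] slope 178.27 z 0.0074
side saddle 44 lx [0.0595 0.0851] ly [-0.0174  0.0156] slope -76.0 z 0.0585
side cheekL 50 lx [-0.0224  0.0518] ly [0.0141 0.0228] slope 178.61 z 0.0577
side cheekR 60 lx [-0.0289  0.0493] ly [-0.022  -0.0148] slope -179.94 z 0.0572
side base 755 lx [-0.1252  0.1197] ly [-0.0432  0.04  ] slope 172.61 z 0.0083
side baseback 422 lx [-0.126  -0.0404] ly [-0.0407  0.0405] slope 170.31 z 0.0084
side pad 103 lx [-0.1152 -0.0521] ly [-0.0136  0.0129] slope 177.3 z 0.0974
```

View pics/w4.png

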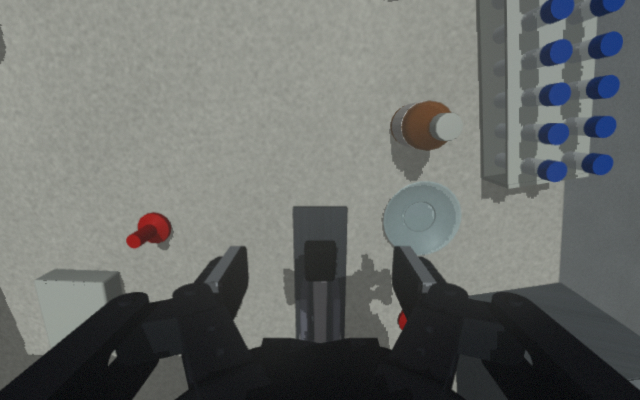

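The jack is placed to within about 1 mm of the ideal pose, flat, with base top at 7.5 mm and cheek tops at 57 mm. In the wrist view the pad is at (320,260) and the handle is up. I close the fingers and go above the pad.

>>> move_arm:
  deltas:
    - [[0.02,0,0,0],[0.045,0,0,0],[0.0637,0.0,0,0],[0.0637,0.04,0,0.2],[0.0637,0.075,0,0.2]]
  claw: 0

```text
time: 14.2
ee_pos: [0.6554, -0.0987, 0.1293]
tcp_rot: [-89.9, -0.0, -99.4]
wrist_force: [1.0, -0.1, -1.0]
opening: -0.0
```

>>> move_arm:
  deltas:
    - [[0,0,0,0],[0,0,0,0]]

```text
time: 14.4
ee_pos: [0.6549, -0.0971, 0.1302]
tcp_rot: [-90.0, -0.0, -99.3]
wrist_force: [-0.3, 0.4, 1.1]
opening: -0.0
```

```bash
python3 -c "
from h import *
o=get_obs(); print(o['time'],o['ee_pos'],o['tcp_rot'],o['opening'],o['wrist_force'])
print('dlt to pad up +10mm', go([.656,-.0925,.107],-99,o))
c=camera('side'); cv2.imwrite('pics/s3.png',cv2.resize(c['color'][90:240,230:400],None,fx=4,fy=4,interpolation=cv2.INTER_CUBIC))"
```

```text
14.4 [ 0.65493084 -0.0970848   0.13019376] [-9.00423579e+01 -2.58054847e-03 -9.92641650e+01] -4.352848928630336e-05 [-0.34362416  0.38787083  1.1477078 ]
dlt to pad up +10mm [-0.0047  0.0232  0.0003 -0.2642]
```

View pics/s3.png

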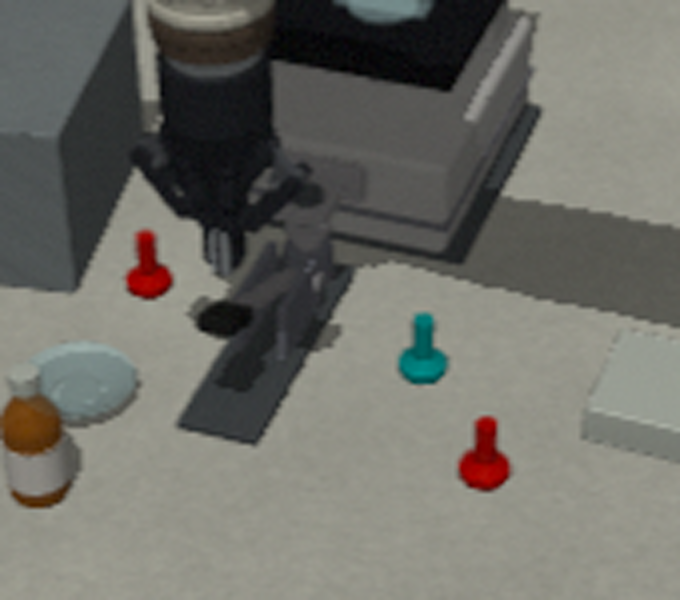

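The closed fingers are over the pad (pad at (225,318) in the crop), and the saddle sits under the lug. First stroke down:

>>> move_arm:
  deltas:
    - [[-0.0047,0.012,0.0003,-0.26],[-0.0047,0.0232,0.0003,-0.26],[-0.0047,0.0232,0.0003,-0.26]]

```text
time: 14.75
ee_pos: [0.6559, -0.091, 0.1047]
tcp_rot: [-90.1, -0.0, -98.9]
wrist_force: [0.1, -0.4, 0.6]
opening: -0.0
```

>>> move_arm:
  deltas:
    - [[-0.003,0.012,0,0],[-0.006,0.022,0,0],[-0.0085,0.031,0,0],[-0.0105,0.04,0,0],[-0.012,0.048,0,0]]

```text
time: 15.25
ee_pos: [0.6588, -0.0792, 0.0588]
tcp_rot: [-89.9, 0.0, -98.9]
wrist_force: [-0.4, -0.2, 9.8]
opening: 0.0002
```

```bash
cat > st.py <<'E'
from h import *
o=get_obs(); p=o['ee_pos']; a=np.radians(-99); e=np.array([np.cos(a),np.sin(a)]); r=p[:2]-[.630,-.2565]
print(o['time'],'jx',r@e*1000+80,'jy',r@[-e[1],e[0]]*1000,'z',p[2],'F',o['wrist_force'],'T',o['torque'],o['tcp_rot'])
for n in('top','side'):
    P=cloud(camera(n)); Z=P[...,2]; r=P[...,:2]-np.array([.630,-.2565]); lx=r@e; ly=r@np.array([-e[1],e[0]])
    m=(lx>-.018)&(lx<.03)&(abs(ly)<.018)&(Z>.07)&(Z<.13); print(n,'lug z',m.sum(),np.median(Z[m]) if m.sum() else '', np.percentile(Z[m],95) if m.sum() else '')
    m=(lx<-.22+.08-.02)&(lx>-.21)&(abs(ly)<.013)&(Z>.02)&(Z<.11); print(' pad z',m.sum(),np.percentile(Z[m],[5,50,95]) if m.sum() else '')
E
python3 st.py
```

```text
15.25 jx -99.67330666843026 jy 0.7211268480587836 z 0.058797869895989605 F [-0.4461152  -0.23026493  9.81173656] T [0.11438581 0.14239855 0.02313934] [-8.99032159e+01  1.78640738e-02 -9.89184642e+01]
top lug z 279 0.09045398617454392 0.09565263212394744
 pad z 0 
side lug z 130 0.09280774341048098 0.09914382958846088
 pad z 195 [0.05003536 0.07047152 0.10704219]
```

>>> move_arm:
  deltas:
    - [[-0.0005,0.006,0,0],[-0.001,0.011,0,0],[-0.001,0.015,0,0],[-0.001,0.018,0,0],[-0.001,0.018,0,0]]

```text
time: 15.85
ee_pos: [0.6592, -0.0776, 0.0426]
tcp_rot: [-89.8, 0.1, -98.9]
wrist_force: [-3.8, 4.6, 16.9]
opening: 0.0003
```

```bash
python3 st.py
```

```text
15.85 jx -101.2605875505167 jy 0.8101668277249232 z 0.04257233607141697 F [-3.79602149  4.56595741 16.90074887] T [0.98167509 0.94400861 0.00451462] [-8.98496353e+01  8.62856800e-02 -9.88885431e+01]
top lug z 295 0.09615119868869937 0.10120222338059176
 pad z 0 
side lug z 147 0.09738296150054915 0.10459806874012557
 pad z 225 [0.0355497  0.06270793 0.10038366]
```

The stop is reached: z is 42.6 mm, force is 17 N and the lug is up about 11–12 mm. I confirm with 2 mm more, then let it all the way up.

>>> move_arm:
  deltas:
    - [[0,0.002,0,0],[0,0.002,0,0],[0,0.002,0,0]]

```text
time: 16.25
ee_pos: [0.6593, -0.0776, 0.0419]
tcp_rot: [-89.8, 0.1, -98.9]
wrist_force: [-8.1, 5.4, 25.5]
opening: 0.0
```

>>> move_arm:
  deltas:
    - [[0,-0.01,0,0],[0.001,-0.022,0,0],[0.003,-0.035,0,0],[0.006,-0.048,0,0],[0.009,-0.06,0,0]]

```text
time: 16.75
ee_pos: [0.6569, -0.0877, 0.0986]
tcp_rot: [-90.0, -0.0, -98.9]
wrist_force: [0.4, -1.3, 1.3]
opening: -0.0001
```

>>> move_arm:
  deltas:
    - [[0.002,-0.015,0,0],[0.004,-0.03,0,0],[0.004,-0.03,0,0],[0.004,-0.03,0,0],[0.004,-0.03,0,0]]

```text
time: 17.25
ee_pos: [0.6561, -0.0912, 0.1274]
tcp_rot: [-90.1, 0.0, -98.9]
wrist_force: [0.3, -0.8, -0.7]
opening: -0.0003
```

```bash
python3 st.py; python3 - <<'E'
from jk import *
for n in('top','side'): jack(n,.6417,-.1824,-99,0)
o=get_obs(); print(go([.656,-.0925,.107],-99,o))
E
```

```text
17.25 jx -87.30804720149257 jy -0.031115881730293712 z 0.12742867798528465 F [ 0.28348666 -0.77721785 -0.67143952] T [-0.02222255 -0.02441683 -0.00919466] [-9.00776259e+01  6.17227405e-03 -9.89285852e+01]
top lug z 207 0.08427908053835043 0.08918090389264957
 pad z 0 
side lug z 98 0.08767706495666122 0.09474752645780596
 pad z 72 [0.09328604 0.10046952 0.1062427 ]
top base 43 lx [0.0944 0.1106] ly [-0.0309 -0.0011] slope -101.71 z 0.0073
side saddle 45 lx [0.0608 0.0828] ly [-0.0156  0.0172] slope -76.34 z 0.0581
side cheekL 51 lx [-0.0236  0.051 ] ly [0.0142 0.0244] slope 178.85 z 0.0576
side cheekR 65 lx [-0.0309  0.0494] ly [-0.0231 -0.0145] slope -179.86 z 0.0568
side base 737 lx [-0.1237  0.1129] ly [-0.0415  0.0373] slope 173.46 z 0.0086
side baseback 425 lx [-0.1264 -0.0412] ly [-0.039   0.0373] slope 176.81 z 0.0087
side pad 102 lx [-0.1122 -0.0551] ly [-0.0131  0.0124] slope 175.79 z 0.0974
[ 0.0012  0.0207 -0.      0.0689]
```

The handle and lug are fully back up, and the jack hasn't moved. Second stroke:

>>> move_arm:
  deltas:
    - [[0.0012,0.012,0,0],[0.0012,0.0207,0,0],[0.0012,0.0207,0,0]]

```text
time: 17.75
ee_pos: [0.6552, -0.0926, 0.1052]
tcp_rot: [-90.2, -0.0, -98.9]
wrist_force: [0.4, 0.2, 0.2]
opening: -0.0
```

>>> move_arm:
  deltas:
    - [[-0.003,0.012,0,0],[-0.006,0.022,0,0],[-0.0085,0.031,0,0],[-0.0105,0.04,0,0],[-0.012,0.048,0,0]]

```text
time: 18.25
ee_pos: [0.6586, -0.0802, 0.0601]
tcp_rot: [-89.9, 0.0, -98.9]
wrist_force: [-0.9, 0.8, 9.8]
opening: -0.0002
```

>>> move_arm:
  deltas:
    - [[-0.0005,0.006,0,0],[-0.001,0.011,0,0],[-0.001,0.015,0,0],[-0.001,0.018,0,0],[-0.001,0.0185,0,0]]

```text
time: 18.75
ee_pos: [0.6589, -0.0784, 0.0427]
tcp_rot: [-89.9, 0.1, -98.9]
wrist_force: [-3.6, 5.3, 15.8]
opening: 0.0002
```

>>> move_arm:
  deltas:
    - [[0,0,0,0],[0,0,0,0],[0,0,0,0]]

```text
time: 19.05
ee_pos: [0.6589, -0.0785, 0.0428]
tcp_rot: [-89.9, 0.1, -98.9]
wrist_force: [-2.3, 6.1, 13.4]
opening: 0.0001
```

```bash
python3 st.py; python3 - <<'E'
from jk import *
jack('side',.6417,-.1824,-99,0)
a=camera('side')['color']; t=camera('top')['color']
cv2.imwrite('pics/end.png',np.vstack([cv2.resize(a[90:240,200:440],(800,500),interpolation=cv2.INTER_CUBIC)[:, :],])); cv2.imwrite('pics/endt.png',t)
E
```

```text
19.05 jx -100.34419535726107 jy 0.706704954117757 z 0.04277678485586985 F [-2.28459759  6.06814062 13.39692265] T [ 1.24261687  0.4849805  -0.07370245] [-89.87908925   0.11162402 -98.87530521]
top lug z 296 0.09600889487772069 0.10161617700826883
 pad z 0 
side lug z 139 0.09740950371135737 0.10453918087922956
 pad z 225 [0.03556024 0.0642591  0.10340012]
side saddle 26 lx [0.0665 0.0801] ly [-0.0098  0.0087] slope -65.2 z 0.0577
side cheekL 11 lx [0.0378 0.0507] ly [0.0147 0.0202] slope -178.67 z 0.0565
side cheekR 29 lx [-0.0046  0.0509] ly [-0.0225 -0.0145] slope -177.74 z 0.0576
side base 512 lx [-0.1263  0.1188] ly [-0.0429  0.0406] slope 173.83 z 0.0082
side baseback 292 lx [-0.1275 -0.0412] ly [-0.0425  0.0419] slope 148.63 z 0.0082
side pad 168 lx [-0.1181 -0.092 ] ly [-0.029   0.0293] slope -84.37 z 0.0967
```

View pics/end.png

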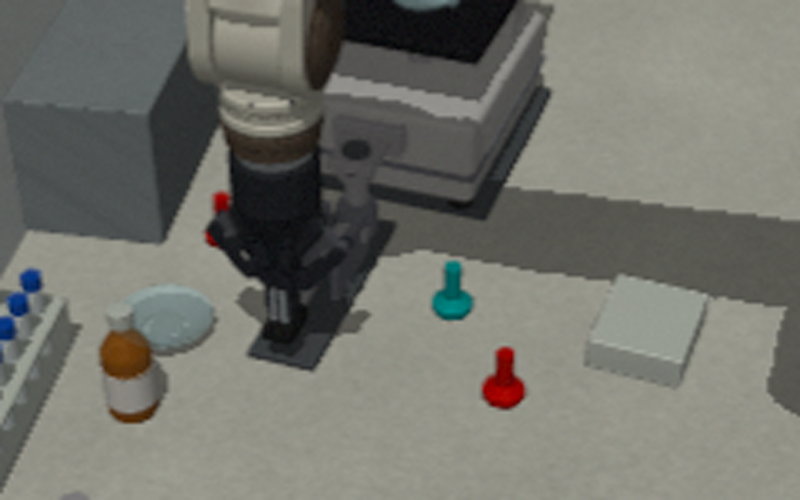

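View pics/endt.png

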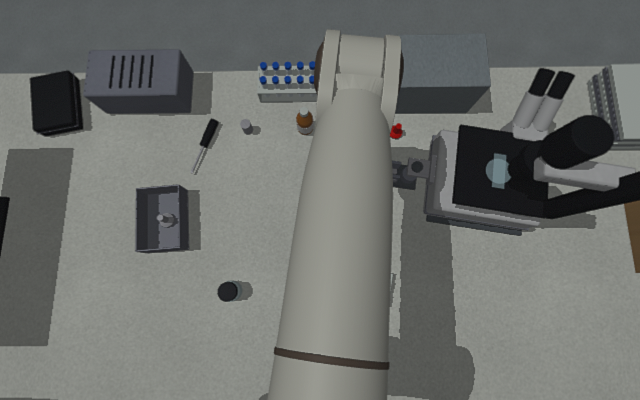

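The final pictures show the foot in the box at (167,220), the microscope tilted up on the jack, the pad pressed level, and the bystanders in place. I add 1.5 mm of press as margin, check and hand in.

>>> move_arm:
  deltas:
    - [[0,0.001,0,0],[0,0.0015,0,0],[0,0.0015,0,0],[0,0.0015,0,0]]

```text
time: 19.7
ee_pos: [0.659, -0.0784, 0.0423]
tcp_rot: [-89.8, 0.1, -98.9]
wrist_force: [-4.5, 6.4, 19.8]
opening: -0.0001
```

```bash
python3 st.py; python3 -c "
from h import *
print(job_done())"
```

```text
19.7 jx -100.39384897437776 jy 0.7729058562357055 z 0.042316247498558085 F [-4.48882009  6.42869337 19.84225899] T [ 1.30016119  1.17401105 -0.02465938] [-89.83781332   0.11405474 -98.87243834]
top lug z 299 0.09634885432295681 0.10164065314644156
 pad z 0 
side lug z 137 0.09789224059267776 0.10501011193557297
 pad z 224 [0.03436284 0.06075009 0.10198355]
the job is handed in; nothing more can be done
None
```

The job is done and handed in at about 20 s of robot time; no verdict came back.

- **Foot:** it went into the reject box, and the final top picture shows it there.
- **Jack:** it stands flat on the bench with its saddle under the lift lug. I could not see the saddle from above once it was under the lug. The cheek and base edges put it within about 1 mm of my estimate of the lug, and that estimate is itself good to about 2 mm.
- **First stroke:** the handle went down to its stop at pad height 42–43 mm, with the force rising to 25 N. It then came all the way back up, and the lug returned to its starting height (84 mm).
- **Second stroke:** it is held down at 42.3 mm with about 20 N. The lug stayed about 12 mm higher in the last top-camera reading.

**Disagreements:** the side camera's lug heights were about 1.5–3.5 mm higher than the top camera's throughout. The pad's centre could not be measured cleanly from above because of a shadow on it, so I relied on the depth edges instead. A sideways force of about 8 N showed on the wrist at the end of the second press; the jack had not moved after the first stroke. I did not re-measure the bystanders, but they look unmoved where visible in the final pictures.

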